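Clip a palette knife into a snap hook

ROBOT

A 7-joint arm with a two-finger parallel gripper is mounted at the origin on a cart in front of the work surface, level with it; the furniture and walls round the work are solid. World frame = base frame: x ahead of the robot, y to its left, z up, the work surface at z = 0. Lengths are in m, angles in rad, forces in N, time in s.
With the tool pointing down it reaches from about 0.4 to 0.85 m from the base axis. Payload 10.4 kg.
Tool frame: the origin (TCP) lies on the mounting face of the last link; the fingertips stand 173 mm ahead of it and the grasp point (between the pads) lies 155 mm ahead of it (manip.tip_extent is the distance from the TCP to the fingertips, in m); z points along the fingers, y is the line along which they close (so a half turn about z gives the same grasp; the last joint's range is limited). The gripper opens to 85 mm and grips with 20 to 120 N. Pads are 22 mm wide; open, the fingers measure 114 mm over their backs; the gripper's body (76 mm by 85 mm) begins 54 mm behind the grasp point. The pads swing forward as they close: fully open they stand 13 mm farther back than shut.
Start: joints at [-1.167, 0.332, -0.065, 1.46, 0.022, 1.35, -0.088], TCP at [0.259, 0.569, 0.405] pointing down, gripper open.
Joint ranges: [-2.6, 2.6], [-0.5, 2.12], [-1.47, 1.34], [0.16, 2.42], [-1.27, 4.41], [0.06, 2.06], [-2.6, 2.6]. Speed limits (rad/s): [2.22, 2.22, 2.79, 2.79, 3.14, 3.14, 3.14].

INTERFACE

Orientations are given as a unit quaternion [x, y, z, w].
In Python, from workcell import manip gives the robot as it stands.
- The arm moves only by the tool move_arm, never from a script. Its argument "plan" is one flat list of numbers, 7 for each row, row after row: the turn, a rotation vector about the tool's x, y, z in rad, then the shift along the tool's x, y, z in m, then the finger opening in m, from 0 to 0.0854. In form: [ax, ay, az, dx, dy, dz, gripper, ax, ay, az, dx, dy, dz, gripper, ...]. A call has 1 to 12 rows; each row is the pose to reach, as a shift and turn from the pose commanded when the call began, along the tool's axes at that moment; what a row does not reach only later rows make up. A row lasts 1/8 s, in which the tool goes at most 62.5 mm and 10.7 degrees, less where a joint would pass 70% of its speed; a pose out of reach is approached as far as the arm can. A call with a gripper value outside its range is refused whole. The fingers move at their own pace and stop on an object; "squeeze" is the grip in N (left out, the last holds). Time passes only in rows, so rows that repeat a pose let the fingers close. It gives the time, the measured TCP pose, the force, the opening and the grip force at its end, in the units of the state.
- manip.get_obs(): the state, without advancing time (a new reading comes with each control period).
- manip.camera(name): name is "scene" or "side" or "wrist"; returns a dict with "color" (384x512x3 uint8, red, green, blue), "fx", "fy", "cx", "cy" (pixels), "cam_to_world" (4x4, takes a point from camera to world coordinates); the wrist camera has in their place "mount" (4x4, takes a point from camera to tool coordinates, whose origin is the TCP and whose axes are the flange's). Camera axes: x right, y down, z forward; pixel columns grow to the right and rows downward; lengths in m; the calibration is good to about 2 mm. A picture is of the moment at which its call begins: read the wrist's pose just before it. There is no depth.
- manip.hand_in(): hands the job in; it is judged then, once.
Trained networks look in a picture, given as the dict that the camera call returned (one of the last four; its "shot" number tells which), for a name from the list of things; names that differ only in an ending like _2 or _b are one class to them, and where a whole thing is asked for, a point or a joint stands for the part that bears it (a point fixed in the world has none). Each returns a list of dicts, best first, with "conf" (0 to 1); they miss things now and then, are a little off and sometimes report something else, mostly with a low value. They report only what shows in the picture. A call takes as long as a camera call. They do not tell look-alikes from the thing itself.
- manip.look_for(picture, label): "position" ([x, y, z] in m, in the coordinates of the camera as it stood for that picture, good to about 4 mm: the middle of the surface that is visible of it).
- manip.silhouettes(picture, label): "pixels" (384x512 bool, what is visible of it).
- manip.tip_of(picture, label): "position" ([x, y, z] in m, in the coordinates of the camera as it stood for that picture, good to about 4 mm: a listed point, or the origin of a listed thing).
The state is a dict: "clock": time; "joint_pos": joint angles; "joint_velocities": joint speeds; "tau": joint torques, N m; "position": TCP position; "ee_rot": TCP orientation; "ft_force": force on the tool from outside, world axes, zero at the start; "torque": the same for the moment, N m; "grip_width": opening from 0.0 (shut) to 1.0 (fully open); "grasp_force": force on a finger pad.
Only numpy, scipy, OpenCV 4.12 (cv2) and the standard library are available. Lean on these libraries where they do the work, as an engineer would, in place of code of your own. Each camera call takes 0.05 s, during which the arm holds its last target. There are 200 camera calls.

TASK

Put the small palette knife away on the snap hook of the stand: pick it up and push its wire eye gently against the hook's sprung gate until the eye passes inside and the gate snaps shut behind it. Then tug the knife back towards the open side with about 8 N to check that it is locked in, and let go so that it hangs freely from the hook. Never force it against the hook with more than 16 N while you hold it, and leave the cutter, the ring and the teaspoon where they lie.

Things in the scene. Friction and masses are not known exactly. Their poses are not given: they have to be found in the camera images.
- palette_knife: Small palette knife, 60 g, 164 mm long, lying flat at the start. Origin under the middle of its wooden handle, at the underside; +x along the knife towards its wire eye, z up. Handle x -35 to +35 mm, 16 mm wide (y), 16 mm high: grasp it across. Thin blade 20 mm wide, to x = -94 mm.
- eye_tip (a point): Wire centre of the eye's straight far bar, at (67, 0, 8) mm in the knife's frame, same axes. The eye is a flat loop of 5 mm steel wire in the knife's xy plane, 8 mm above its underside; its side wires run at y = -13 and +13 mm, so the hole is 21 mm wide and 30 mm long, up to the handle's end.
- handle_mid (a point): Middle of the handle, at (0, 0, 8) mm in the knife's frame.
- stand: Steel stand fixed to the table, carrying a snap hook. Origin on the table under the hook's gate; +x points level from the gate into the hook (the gated side faces -x, nothing before it), z up. Base plate x -5 to +115, y -55 to +55, 10 mm thick; post 20 mm square at x = 62, 240 mm high. The hook is an upright loop of 6 mm wire in the stand's xz plane, heights 174 to 247.
- gate (a joint): Angle of the hook's sprung gate: 0 shut, grows to 1.25 rad as its upper end swings inwards (stand +x), the only way it opens. Straight 6 mm bar, hinged at height 190 mm, free end at height 229 mm below the fixed nose. Pushing it in at point mouth takes 2 N at first, up to 8 N. From inside the shut gate is a firm stop: the eye's bar then rests with its centre 5.5 mm inside.
- mouth (a point): Nominal point of the shut gate's axis on the stand, height 222 mm, stand axes: the best height to push the eye's far bar in, along +x. The whole hook is clamped fast up to 4.5 mm nearer or farther in x than this nominal (never sideways or in height), which is not measured: feel for it. With the bar 22 to 25 mm past the real gate axis (gate about 0.7 rad) it slips over the gate's end.
- spine (a point): Centre of the hook's back wire (spine), nominally (same unknown shift as the hook) 38 mm behind point mouth at the same height, same axes. The eye's bar stops against it with its centre 32.5 mm behind the real gate axis. Pushed in lower than point mouth, the bar must go deeper to pass the gate and may jam here. Once past, the gate springs up through the eye's hole.
- nose (a point): Lower end of the hook's fixed nose, above the gate's end, nominal in x, height 231.5 mm: the eye's bar must pass below it.
- star_cutter: Star-shaped steel biscuit cutter, 57 x 55 x 22 mm, loose; bystander. Origin at the centre of its underside.
- thickness_ring: Flat grey plastic ring, 59 mm across, 12 mm high, loose; bystander. Origin at the centre of its underside.
- spoon: Metal teaspoon, 139 x 30 x 10 mm, loose; bystander. Origin at the centre of its underside.
There are look-alikes about, which are no part of the job. Of the things that look like the palette_knife, the smaller one is meant.

How it is judged:
By the outcome, as a careful person would: the job done as asked, in the order asked, and still so for the second after the job is handed in, with the robot touching nothing.
It also fails if it takes over 67 s, if anything falls off the work surface, if the arm or the gripper's body presses on something with over 40 N, if the wrist force passes 120 N, or if a joint passes its speed limit or range.

## Working session

There is one attempt and no reset: what is moved stays moved. The work goes in short steps, Python scripts to look and compute and a tool call to move; the robot and the scene stay as the last step left them, time stands still between calls to the robot, and variables do not carry over. Pictures are saved under pics/ and viewed, at most 10 in all, crops included, and the job is handed in when it is done.

Besides the shell and the picture viewer there is one more tool, called after "Emit:" by a JSON object that holds its "method" and its "body". move_arm: Moves the arm, as the interface text tells. Its arguments: {"type":"object","properties":{"plan":{"type":"array","items":{"type":"number"}},"squeeze":{"type":"number"}},"required":["plan"]}

```bash
mkdir -p pics
cat > h.py <<'E'
import numpy as np, cv2
from workcell import manip
from scipy.spatial.transform import Rotation as R
def T(o):
    M=np.eye(4); M[:3,:3]=R.from_quat(o['ee_rot']).as_matrix(); M[:3,3]=o['position']; return M
def shot(n):
    o=manip.get_obs(); c=manip.camera(n)
    c['W']=c['cam_to_world'] if 'cam_to_world' in c else T(o)@np.array(c['mount'])
    return c
def save(c,f): cv2.imwrite('pics/'+f,cv2.cvtColor(c['color'],cv2.COLOR_RGB2BGR))
def w(c,p): return (np.array(c['W'])@np.r_[p,1])[:3]
def px(c,P):
    q=np.linalg.inv(c['W'])@np.r_[P,1]; return np.r_[c['fx']*q[0]/q[2]+c['cx'],c['fy']*q[1]/q[2]+c['cy']]
def ray(c,u,v,z):
    d=np.array(c['W'])[:3,:3]@np.r_[(u-c['cx'])/c['fx'],(v-c['cy'])/c['fy'],1]; o=np.array(c['W'])[:3,3]
    return o+d*(z-o[2])/d[2]
E
cat > a.py <<'E'
from h import *
np.set_printoptions(precision=4,suppress=True)
ims=[]
o=manip.get_obs(); print(o['clock'],o['position'],o['ee_rot'],o['ft_force'])
for n in ['scene','side','wrist']:
    c=shot(n); ims.append(c['color']); print(n,c['W'][:3,3] if n!='x' else '')
    for l in ['palette_knife','eye_tip','handle_mid','stand','mouth','spine','nose','star_cutter','thickness_ring','spoon']:
        for f in ('tip_of','look_for'):
            if f=='look_for' and l in('eye_tip','handle_mid','mouth','spine','nose'): continue
            for d in getattr(manip,f)(c,l)[:4]:
                print(' ',l,f,round(d['conf'],2),w(c,d['position']),px(c,w(c,d['position'])).round())
    save(c,'a_%s.png'%n)
E
python3 a.py
```

```text
0.0 [0.2587 0.5688 0.4039] [ 0.2118  0.9773 -0.0007 -0.0001] [-0.1191  0.3728 -0.4484]
scene [-0.3451 -0.7787  0.8509]
  palette_knife tip_of 0.75 [0.461  0.1029 0.0006] [219. 239.]
  palette_knife tip_of 0.72 [ 0.6488  0.1133 -0.0027] [257. 215.]
  palette_knife look_for 0.7 [ 0.6257 -0.21    0.0112] [334. 256.]
  palette_knife look_for 0.58 [0.4354 0.0961 0.0151] [214. 240.]
  eye_tip tip_of 0.88 [0.5567 0.0997 0.013 ] [241. 224.]
  eye_tip tip_of 0.76 [ 0.6895 -0.2524  0.0117] [359. 252.]
  eye_tip tip_of 0.17 [ 0.6361 -0.2171  0.0016] [338. 258.]
  handle_mid tip_of 0.59 [ 0.6315 -0.2183  0.0095] [338. 256.]
  handle_mid tip_of 0.57 [0.4628 0.1012 0.0131] [219. 236.]
  stand tip_of 0.74 [ 0.6484  0.1121 -0.0034] [258. 215.]
  stand tip_of 0.66 [0.6509 0.1128 0.2284] [259. 152.]
  stand look_for 0.66 [0.7046 0.1031 0.0114] [271. 206.]
  mouth tip_of 0.76 [0.6468 0.1126 0.2216] [258. 155.]
  spine tip_of 0.7 [0.6875 0.1114 0.2228] [267. 151.]
  nose tip_of 0.66 [0.6541 0.1176 0.2291] [259. 151.]
  star_cutter tip_of 0.52 [ 0.4648 -0.075   0.0002] [263. 264.]
  star_cutter look_for 
[... 928 characters left out ...]
 [226. 251.]
  stand look_for 0.97 [0.7004 0.124  0.0093] [208. 248.]
  mouth tip_of 0.83 [0.6447 0.1111 0.2222] [224. 189.]
  spine tip_of 0.59 [0.6828 0.1093 0.2213] [210. 187.]
  nose tip_of 0.79 [0.6448 0.1138 0.2237] [223. 189.]
  star_cutter tip_of 0.57 [ 0.4634 -0.0744 -0.0031] [294. 214.]
  star_cutter tip_of 0.35 [ 0.6283 -0.2159  0.0067] [251. 182.]
  star_cutter look_for 0.71 [ 0.4615 -0.0848  0.0092] [295. 209.]
  thickness_ring tip_of 0.7 [ 0.4556 -0.2544  0.0009] [300. 181.]
  thickness_ring look_for 0.23 [0.6015 0.3275 0.0068] [228. 310.]
  spoon tip_of 0.81 [0.5819 0.3291 0.0011] [235. 313.]
  spoon look_for 0.67 [0.6014 0.3305 0.0083] [227. 311.]
wrist [0.1889 0.6017 0.3744]
```

Run:
```python
from h import *
a=cv2.imread('pics/a_scene.png'); b=cv2.imread('pics/a_side.png')
k=cv2.resize(a[225:295,295:395],(400,280),interpolation=3); l=cv2.resize(a[200:270,185:285],(400,280),interpolation=3)
cv2.imwrite('pics/b.png',np.vstack([np.hstack([k,l]),np.hstack([cv2.resize(b[150:225,210:317],(400,280),interpolation=3),cv2.resize(b[170:270,170:313],(400,280),interpolation=3)])]))
```

```text
(no output)
```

View pics/a_scene.png

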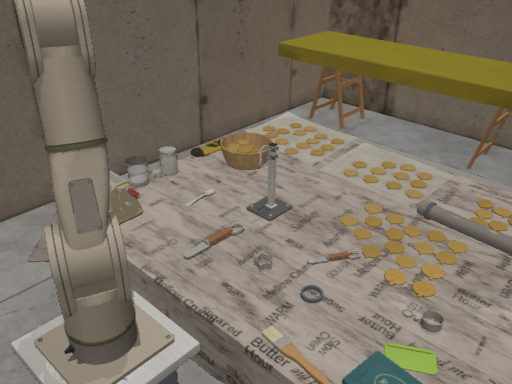

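View pics/a_side.png

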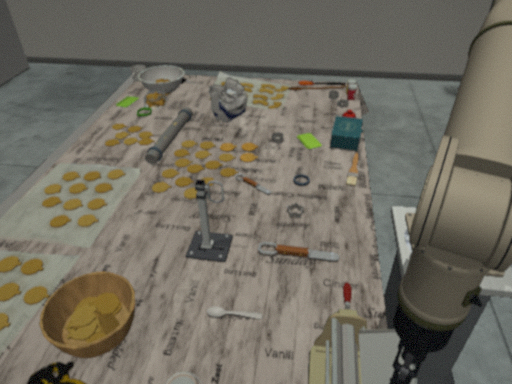

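View pics/b.png

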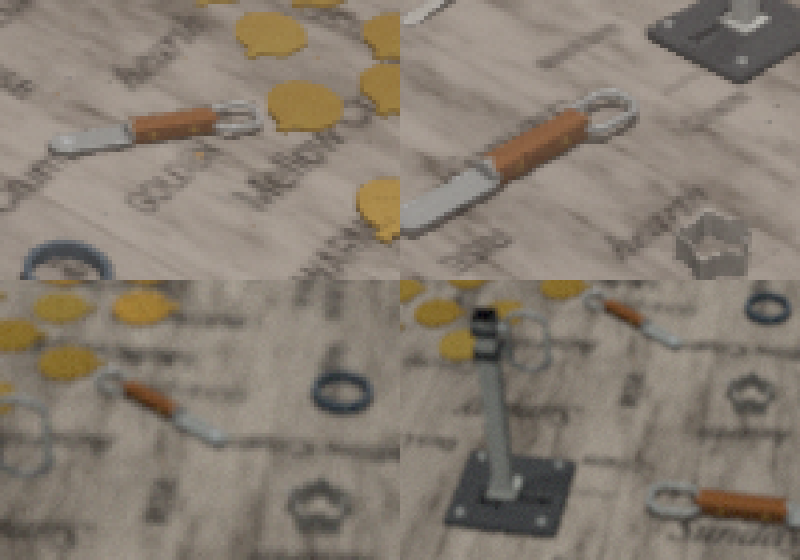

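Candidates for the knife: scene pixel (219,238) has handle-to-eye 95 mm, so it is the large look-alike. Scene pixel (334,256) has about 66 mm, so it is the small one and matches the 67 mm given. The spoon is at (200,198). The crop shows the small knife with a wooden handle, its eye to the right in the scene view, and the hook's loop on the robot side of the post. I'll fly over the small knife first.

```bash
cat > go.py <<'E'
import sys; from h import *
def go(p,yaw,label=''):
    o=manip.get_obs(); M=T(o); a=np.deg2rad(yaw)
    G=np.array([[np.cos(a),np.sin(a),0],[np.sin(a),-np.cos(a),0],[0,0,-1]])
    r=R.from_matrix(M[:3,:3].T@G).as_rotvec(); d=M[:3,:3].T@(np.array(p)-M[:3,3])
    print(label,'turn',r.round(4),'shift',d.round(4),'f',np.round(o['ft_force'],1),'t',o['clock'])
if __name__=='__main__':
    v=[float(x) for x in sys.argv[1:]]; go(v[:3],v[3])
E
python3 go.py 0.60 -0.19 0.40 148
```

```text
turn [ 1.000e-04 -0.000e+00  1.317e-01] shift [-0.6248 -0.5496  0.0047] f [ 0.7  0.3 -0.3] t 2.4
```

Emit:
{"method": "move_arm", "body": {"plan": [0,0,0.132,-0.625,-0.55,0.005,0.085,0,0,0.132,-0.625,-0.55,0.005,0.085,0,0,0.132,-0.625,-0.55,0.005,0.085,0,0,0.132,-0.625,-0.55,0.005,0.085,0,0,0.132,-0.625,-0.55,0.005,0.085,0,0,0.132,-0.625,-0.55,0.005,0.085,0,0,0.132,-0.625,-0.55,0.005,0.085,0,0,0.132,-0.625,-0.55,0.005,0.085,0,0,0.132,-0.625,-0.55,0.005,0.085,0,0,0.132,-0.625,-0.55,0.005,0.085,0,0,0.132,-0.625,-0.55,0.005,0.085,0,0,0.132,-0.625,-0.55,0.005,0.085]}}

```text
clock: 3.9
position: [0.5667, -0.1168, 0.4006]
ee_rot: [0.275, 0.961, 0.0, 0.0]
ft_force: [0.6, 0.8, -0.3]
grip_width: 0.994
grasp_force: 0.0
```

```bash
python3 go.py 0.60 -0.19 0.40 148
```

```text
turn [0.0008 0.0008 0.0005] shift [-0.067  -0.0444  0.0006] f [ 0.6  0.8 -0.3] t 3.9
```

Emit:
{"method": "move_arm", "body": {"plan": [0,0,0,-0.067,-0.044,0,0.085,0,0,0,-0.067,-0.044,0,0.085,0,0,0,-0.067,-0.044,0,0.085]}}

```text
clock: 4.28
position: [0.5996, -0.1887, 0.3998]
ee_rot: [0.277, 0.961, -0.0, -0.0]
ft_force: [0.2, 1.0, 0.6]
grip_width: 0.997
grasp_force: 0.0
```

Run:
```python
from h import *
np.set_printoptions(precision=4,suppress=True)
c=shot('wrist'); save(c,'c.png'); print(manip.get_obs()['position'])
for l in ['palette_knife','eye_tip','handle_mid']:
    for d in manip.tip_of(c,l)[:3]: print(l,d['conf'],w(c,d['position']),px(c,w(c,d['position'])))
s=manip.silhouettes(c,'palette_knife')
for d in s[:2]:
    v,u=np.nonzero(d['pixels']); P=np.array([ray(c,a,b,0.008) for a,b in zip(u,v)])[:,:2]
    m=P.mean(0); e=np.linalg.svd(P-m,full_matrices=0)[2][0]; t=(P-m)@e
    print(d['conf'],m,e,np.rad2deg(np.arctan2(e[1],e[0])),m+e*t.min(),m+e*t.max(),np.ptp(t))
    # wooden part
    col=c['color'][v,u].astype(int); k=col[:,0]-col[:,2]>40
    Q=P[k]; print('wood',k.sum(),Q.mean(0),np.ptp(Q@e), (Q@e).min(),(Q@e).max())
```

```text
[ 0.5997 -0.1872  0.3999]
palette_knife 0.62 [ 0.6341 -0.216  -0.001 ] [254.1698 198.2349]
eye_tip 0.63 [ 0.6901 -0.2489  0.0101] [255.6253 247.2911]
handle_mid 0.76 [ 0.6344 -0.2133  0.0048] [256.0533 198.751 ]
0.97 [ 0.6181 -0.2037] [ 0.83   -0.5578] -33.900442700855244 [ 0.5561 -0.162 ] [ 0.6907 -0.2525] 0.16217488221848603
wood 504 [ 0.6359 -0.215 ] 0.06664810526954934 0.6136826578346257 0.6803307631041751
```

View pics/c.png

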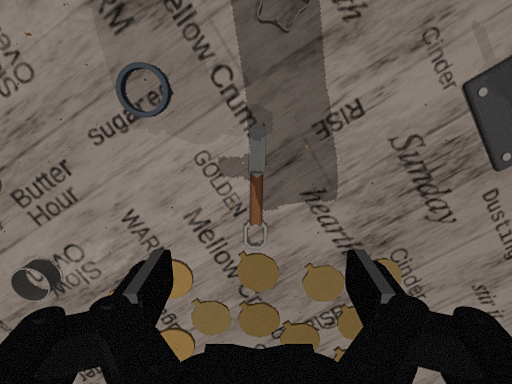

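The picture shows the small knife upright at column 256, from blade tip v≈128 to eye bar v≈247. Its silhouette is 162 mm long, which matches the 164 mm description. The fingers' landing spots at either side of (256,199) are free.

```bash
python3 go.py 0.630 -0.2114 0.175 146.1
```

```text
turn [ 0.0012 -0.0002  0.0352] shift [-0.0391 -0.0056  0.2254] f [0.3 0.  0. ] t 4.525
```

Emit:
{"method": "move_arm", "body": {"plan": [0,0,0.035,-0.039,-0.006,0.05,0.06,0,0,0.035,-0.039,-0.006,0.105,0.06,0,0,0.035,-0.039,-0.006,0.16,0.06,0,0,0.035,-0.039,-0.006,0.195,0.06,0,0,0.035,-0.039,-0.006,0.215,0.06,0,0,0.035,-0.039,-0.006,0.222,0.06,0,0,0.035,-0.039,-0.006,0.2245,0.06,0,0,0.035,-0.039,-0.006,0.2245,0.06]}}

```text
clock: 5.52
position: [0.63, -0.2138, 0.1769]
ee_rot: [0.292, 0.956, 0.0, 0.001]
ft_force: [-0.1, 0.2, -0.1]
grip_width: 0.705
grasp_force: 0.0
```

```bash
python3 go.py 0.630 -0.2114 0.175 146.1
```

```text
turn [ 0.0008  0.0017 -0.002 ] shift [0.0013 0.002  0.0019] f [-0.1  0.2 -0.1] t 5.525
```

Emit:
{"method": "move_arm", "body": {"plan": [0,0,0,0,0.002,0.001,0.06,0,0,0,0,0.002,0.001,0,0,0,0,0,0.002,0.001,0,0,0,0,0,0.002,0.001,0,0,0,0,0,0.002,0.001,0,0,0,0,0,0.002,0.001,0,0,0,0,0,0.002,0.001,0,0,0,0,0,0.002,0.001,0], "squeeze": 50}}

```text
clock: 6.52
position: [0.6307, -0.2121, 0.175]
ee_rot: [0.293, 0.956, 0.0, 0.0]
ft_force: [-0.4, -0.1, 5.4]
grip_width: 0.171
grasp_force: 50.0
```

Emit:
{"method": "move_arm", "body": {"plan": [0,0,0,0,0,-0.03,0,0,0,0,0,0,-0.09,0,0,0,0,0,0,-0.15,0,0,0,0,0,0,-0.214,0,0,0,0,0,0,-0.214,0]}}

```text
clock: 7.15
position: [0.6311, -0.2129, 0.3938]
ee_rot: [0.293, 0.956, 0.0, 0.004]
ft_force: [-0.3, -0.1, -1.3]
grip_width: 0.169
grasp_force: 49.3
```

```bash
python3 go.py 0.514 0.112 0.39 178
```

```text
turn [ 0.0008  0.008  -0.5592] shift [0.2789 0.2037 0.0024] f [-0.3 -0.1 -1.3] t 7.15
```

Emit:
{"method": "move_arm", "body": {"plan": [0,0,-0.15,0.056,0.041,0.002,0,0,0,-0.3,0.11,0.082,0.002,0,0,0,-0.45,0.165,0.123,0.002,0,0,0,-0.559,0.21,0.16,0.002,0,0,0,-0.559,0.25,0.185,0.002,0,0,0,-0.559,0.279,0.204,0.002,0,0,0,-0.559,0.279,0.204,0.002,0,0,0,-0.559,0.279,0.204,0.002,0]}}

```text
clock: 8.15
position: [0.5135, 0.1124, 0.3858]
ee_rot: [0.018, 1.0, -0.0, -0.001]
ft_force: [0.6, -0.3, -1.0]
grip_width: 0.173
grasp_force: 49.3
```

Run:
```python
from h import *
np.set_printoptions(precision=4,suppress=True)
o=manip.get_obs();print(o['position'],o['ft_force'],R.from_quat(o['ee_rot']).as_matrix())
for n in ['wrist','scene','side']:
    c=shot(n); save(c,'d_%s.png'%n)
    for l in ['eye_tip','handle_mid','mouth','spine','stand']:
        for d in manip.tip_of(c,l)[:2]: print(n,l,round(d['conf'],2),w(c,d['position']),px(c,w(c,d['position'])))
A,B,C=[cv2.imread('pics/d_%s.png'%n) for n in ['wrist','scene','side']]
cv2.imwrite('pics/d.png',np.vstack([np.hstack([cv2.resize(A,(400,300)),cv2.resize(B[125:245,170:330],(400,300),interpolation=3)]),np.hstack([cv2.resize(C[160:280,160:320],(400,300),interpolation=3),cv2.resize(A[230:384,150:360],(400,300))])]))
```

```text
[0.5135 0.1124 0.3858] [ 0.6302 -0.296  -0.9544] [[-0.9994  0.0353 -0.0011]
 [ 0.0353  0.9994 -0.0009]
 [ 0.0011 -0.0009 -1.    ]]
wrist eye_tip 0.85 [0.5584 0.0987 0.009 ] [248.0119 205.2832]
wrist handle_mid 0.97 [0.5185 0.1143 0.2165] [260.8093 264.2539]
scene eye_tip 0.66 [0.5856 0.1037 0.2247] [246.7203 160.8807]
scene eye_tip 0.66 [0.5519 0.1024 0.0117] [239.55   224.4593]
scene handle_mid 0.94 [0.4628 0.1028 0.0104] [219.1485 236.4833]
scene handle_mid 0.73 [0.5149 0.109  0.2216] [228.766  168.9176]
scene mouth 0.8 [0.6522 0.1092 0.22  ] [260.1447 154.9737]
scene mouth 0.48 [0.6542 0.1162 0.2308] [258.959  150.9727]
scene spine 0.62 [0.6864 0.111  0.2218] [266.9797 150.9677]
scene stand 0.77 [ 0.6503  0.114  -0.002 ] [257.6025 214.7015]
scene stand 0.73 [ 0.452  -0.2581  0.0006] [311.5144 296.2633]
side eye_tip 0.79 [0.5787 0.1098 0.2207] [248.5797 190.9664]
side eye_tip 0.77 [0.5544 0.0992 0.0084] [258.9235 246.7557]
side handle_mid 0.98 [0.4598 0.106  0.0099] [291.0243 251.2881]
side handle_mid 0.58 [0.5152 0.1092 0.2137] [272.8693 194.979 ]
side mouth 0.77 [0.645  0.1105 0.2241] [223.4776 188.059 ]
side mouth 0.72 [0.58   0.1099 0.2204] [248.0814 191.0433]
side spine 0.9 [0.6864 0.1083 0.219 ] [208.4175 187.8208]
side stand 0.83 [ 0.6452  0.1159 -0.0008] [227.5725 250.0014]
```

View pics/d.png

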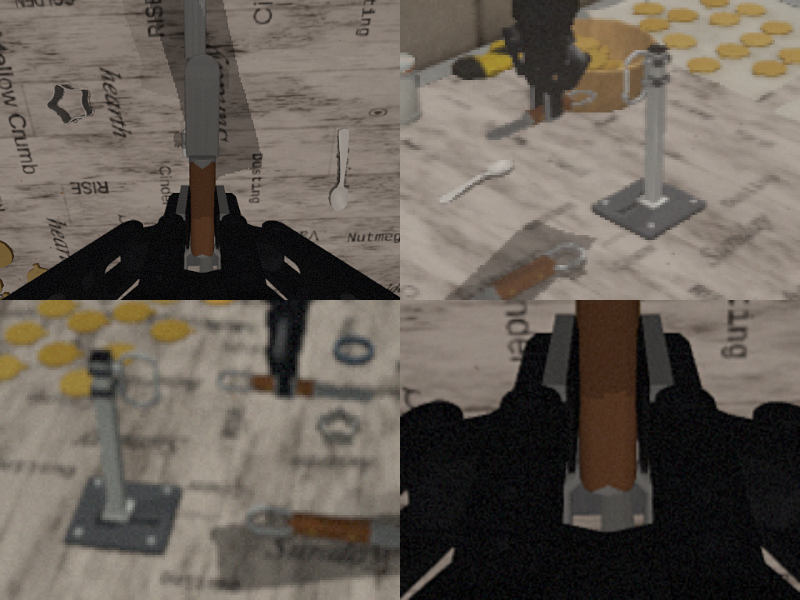

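The knife is held and level: eye at about 0.22 m height, with the eye pointing at the hook's gate (scene px (247,161), gate (259,155)). I'll check the stand's yaw by fitting its outline.

Run:
```python
from h import *
from scipy.optimize import minimize
np.set_printoptions(precision=4,suppress=True)
S=[]
for n in ['scene','side']:
    c=shot(n); d=manip.silhouettes(c,'stand'); m=max(d,key=lambda q:q['conf']); print(n,m['conf'],m['pixels'].sum()); S.append((c,m['pixels']))
def box(x0,x1,y0,y1,z0,z1): return np.array([[x,y,z] for x in(x0,x1) for y in(y0,y1) for z in(z0,z1)])
B=[box(-.005,.115,-.055,.055,0,.01),box(.052,.072,-.01,.01,0,.24)]
def ren(c,p,s=4):
    im=np.zeros((384*s,512*s),np.uint8); r=R.from_euler('z',p[2]).as_matrix()
    for b in B:
        q=np.array([px(c,r@v+[p[0],p[1],0]) for v in b])
        cv2.fillConvexPoly(im,cv2.convexHull(((q+.5)*s).astype(np.float32)).round().astype(np.int32),255)
    return cv2.resize(im,(512,384),interpolation=cv2.INTER_AREA)/255.
for sel in ([0],[1],[0,1]):
    f=lambda p:sum(np.abs(ren(S[i][0],p)-S[i][1]).sum() for i in sel)
    best=min((minimize(f,[.646,.112,a],method='Nelder-Mead',options=dict(initial_simplex=[[.646,.112,a],[.656,.112,a],[.646,.122,a],[.646,.112,a+.1]],xatol=1e-4)) for a in(-.1,0.,.06)),key=lambda r:r.fun)
    print(sel,best.x,np.rad2deg(best.x[2]),best.fun)
```

```text
scene 0.59 1140
side 0.58 1830
[0] [0.6532 0.1126 0.0053] 0.30579522088734046 159.59607843137255
[1] [0.6473 0.107  0.0021] 0.11753692837874186 290.5764705882353
[0, 1] [ 0.6473  0.1083 -0.0068] -0.38851680903187646 488.035294117647
```

```bash
python3 go.py 0.555 0.110 0.3873 180
```

```text
turn [ 0.0001 -0.     -0.0347] shift [-0.0416 -0.0017 -0.0006] f [-0.3 -0.  -1.1] t 9.25
```

Emit:
{"method": "move_arm", "body": {"plan": [0,0,-0.035,-0.015,-0.002,-0.001,0,0,0,-0.035,-0.03,-0.002,-0.001,0,0,0,-0.035,-0.042,-0.002,-0.001,0,0,0,-0.035,-0.042,-0.002,-0.001,0,0,0,-0.035,-0.042,-0.002,-0.001,0]}}

```text
clock: 9.88
position: [0.5553, 0.1097, 0.3875]
ee_rot: [0.0, 1.0, -0.0, -0.0]
ft_force: [-0.7, 0.0, -0.9]
grip_width: 0.17
grasp_force: 49.3
```

Run:
```python
from h import *
np.set_printoptions(precision=4,suppress=True)
o=manip.get_obs();print(o['position'],o['ft_force'],o['ee_rot'])
for n in ['scene','side']:
    c=shot(n); save(c,'e_%s.png'%n)
    for l in ['eye_tip','handle_mid','mouth','nose']:
        for d in manip.tip_of(c,l)[:2]:
            P=w(c,d['position'])
            if P[2]>.1: print(n,l,round(d['conf'],2),P,px(c,P))
    for P in [[.647,.11,.229],[.647,.11,.19],[.647,.11,.222],[.624,.11,.222]]: print(px(c,P).round(1),end=' ')
    print()
B,C=[cv2.imread('pics/e_%s.png'%n) for n in ['scene','side']]
cv2.imwrite('pics/e.png',np.hstack([cv2.resize(B[130:185,225:280],(400,400),interpolation=3),cv2.resize(C[165:215,195:245],(400,400),interpolation=3)]))
```

```text
[0.5553 0.1097 0.3875] [-0.6501  0.0275 -0.8526] [ 0.      1.     -0.     -0.0003]
scene eye_tip 0.45 [0.6274 0.1096 0.2242] [254.6738 156.1718]
scene handle_mid 0.55 [0.5564 0.1055 0.2211] [239.5362 164.876 ]
scene mouth 0.65 [0.6501 0.1107 0.2205] [259.3436 154.8945]
scene nose 0.89 [0.6489 0.1128 0.2337] [258.636  150.9659]
scene nose 0.49 [0.6864 0.1103 0.2241] [267.1455 150.3632]
[258.9 152.8] [258.7 164. ] [258.8 154.8] [253.8 157.1] 
side eye_tip 0.83 [0.6223 0.1095 0.2211] [232.1553 189.4357]
side handle_mid 0.78 [0.5555 0.1091 0.2166] [257.4647 192.7739]
side nose 0.78 [0.6439 0.112  0.2229] [223.8046 188.7846]
[222.7 186.4] [223.6 198.1] [222.8 188.5] [231.4 189.2]
```

View pics/e.png

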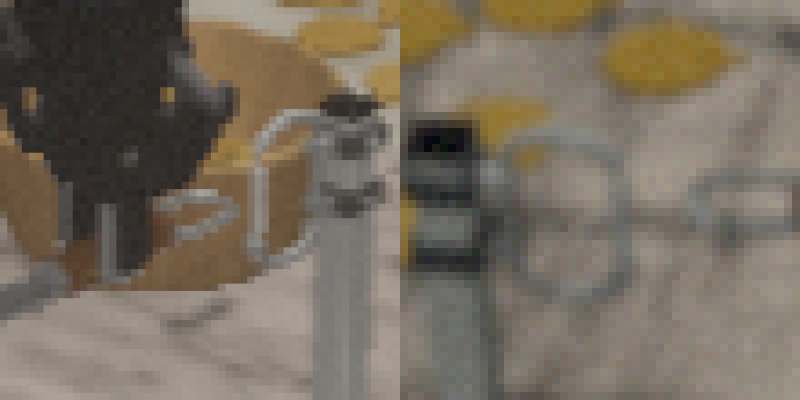

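The pictures show the eye level with the upper part of the gate (eye bar side px ≈ (232,190), gate px ≈ (223,188)), about 10–20 mm short of it. I'll feel forward.

Emit:
{"method": "move_arm", "body": {"plan": [0,0,0,-0.003,0,0,0,0,0,0,-0.006,0,0,0,0,0,0,-0.009,0,0,0,0,0,0,-0.011,0,0,0,0,0,0,-0.012,0,0,0]}}

```text
clock: 11.0
position: [0.5676, 0.1097, 0.3876]
ee_rot: [-0.0, 1.0, -0.0, -0.0]
ft_force: [-0.3, -0.1, -0.7]
grip_width: 0.177
grasp_force: 49.3
```

Emit:
{"method": "move_arm", "body": {"plan": [0,0,0,-0.001,0,0,0,0,0,0,-0.002,0,0,0,0,0,0,-0.003,0,0,0,0,0,0,-0.003,0,0,0]}}

```text
clock: 11.5
position: [0.5705, 0.1097, 0.3877]
ee_rot: [-0.0, 1.0, 0.0, 0.0]
ft_force: [-0.2, -0.4, -0.8]
grip_width: 0.167
grasp_force: 49.3
```

Emit:
{"method": "move_arm", "body": {"plan": [0,0,0,-0.001,0,0,0,0,0,0,-0.002,0,0,0,0,0,0,-0.003,0,0,0,0,0,0,-0.003,0,0,0]}}

```text
clock: 12.0
position: [0.5735, 0.1097, 0.3877]
ee_rot: [-0.0, 1.0, 0.0, 0.0]
ft_force: [-0.1, 0.6, -2.0]
grip_width: 0.17
grasp_force: 49.3
```

Emit:
{"method": "move_arm", "body": {"plan": [0,0,0,-0.001,0,0,0,0,0,0,-0.002,0,0,0,0,0,0,-0.002,0,0,0]}}

```text
clock: 12.38
position: [0.5755, 0.1097, 0.3877]
ee_rot: [-0.0, 1.0, 0.0, 0.0]
ft_force: [0.1, -0.1, -0.3]
grip_width: 0.181
grasp_force: 49.3
```

Emit:
{"method": "move_arm", "body": {"plan": [0,0,0,-0.001,0,0,0,0,0,0,-0.002,0,0,0,0,0,0,-0.002,0,0,0]}}

```text
clock: 12.75
position: [0.5774, 0.1097, 0.3876]
ee_rot: [-0.0, 1.0, 0.0, -0.0]
ft_force: [-2.2, -0.1, -0.6]
grip_width: 0.169
grasp_force: 49.3
```

Emit:
{"method": "move_arm", "body": {"plan": [0,0,0,-0.001,0,0,0,0,0,0,-0.002,0,0,0,0,0,0,-0.002,0,0,0]}}

```text
clock: 13.12
position: [0.5795, 0.1097, 0.3877]
ee_rot: [-0.0, 1.0, 0.0, -0.0]
ft_force: [-2.6, -0.7, -0.2]
grip_width: 0.169
grasp_force: 49.3
```

Contact at TCP x ≈ 0.577 (−2.2 N). Slip-over is expected at about 0.605–0.608, and the spine at about 0.615.

Emit:
{"method": "move_arm", "body": {"plan": [0,0,0,-0.002,0,0,0,0,0,0,-0.004,0,0,0,0,0,0,-0.006,0,0,0,0,0,0,-0.006,0,0,0]}}

```text
clock: 13.62
position: [0.5854, 0.1097, 0.3874]
ee_rot: [-0.0, 1.0, -0.0, -0.0]
ft_force: [-4.7, 0.3, -0.9]
grip_width: 0.173
grasp_force: 49.2
```

Emit:
{"method": "move_arm", "body": {"plan": [0,0,0,-0.002,0,0,0,0,0,0,-0.004,0,0,0,0,0,0,-0.006,0,0,0,0,0,0,-0.006,0,0,0]}}

```text
clock: 14.12
position: [0.5914, 0.1098, 0.3875]
ee_rot: [-0.0, 1.0, 0.0, -0.0]
ft_force: [-5.6, -0.1, -1.9]
grip_width: 0.168
grasp_force: 49.2
```

Emit:
{"method": "move_arm", "body": {"plan": [0,0,0,-0.002,0,0,0,0,0,0,-0.004,0,0,0,0,0,0,-0.006,0,0,0,0,0,0,-0.006,0,0,0]}}

```text
clock: 14.62
position: [0.5974, 0.1099, 0.3877]
ee_rot: [-0.0, 1.0, 0.0, -0.0]
ft_force: [-4.1, -0.0, -0.6]
grip_width: 0.17
grasp_force: 49.3
```

Emit:
{"method": "move_arm", "body": {"plan": [0,0,0,-0.002,0,0,0,0,0,0,-0.004,0,0,0,0,0,0,-0.004,0,0,0]}}

```text
clock: 15.0
position: [0.6017, 0.1098, 0.3882]
ee_rot: [-0.0, 1.0, 0.0, 0.001]
ft_force: [-4.4, 0.3, 1.8]
grip_width: 0.176
grasp_force: 49.6
```

Emit:
{"method": "move_arm", "body": {"plan": [0,0,0,-0.002,0,0,0,0,0,0,-0.003,0,0,0,0,0,0,-0.003,0,0,0]}}

```text
clock: 15.38
position: [0.6048, 0.1096, 0.3877]
ee_rot: [-0.0, 1.0, -0.0, 0.001]
ft_force: [0.2, 0.2, -0.5]
grip_width: 0.17
grasp_force: 49.2
```

Emit:
{"method": "move_arm", "body": {"plan": [0,0,0,-0.001,0,0,0,0,0,0,-0.002,0,0,0,0,0,0,-0.002,0,0,0]}}

```text
clock: 15.75
position: [0.6065, 0.1096, 0.3876]
ee_rot: [-0.0, 1.0, -0.0, 0.0]
ft_force: [0.0, 0.2, -1.4]
grip_width: 0.175
grasp_force: 49.2
```

The force fell to zero at 0.605, so the eye has passed and the gate shut. Next is the tug: the stop is expected at about 0.588.

Emit:
{"method": "move_arm", "body": {"plan": [0,0,0,0.004,0,0,0,0,0,0,0.008,0,0,0,0,0,0,0.012,0,0,0,0,0,0,0.014,0,0,0,0,0,0,0.015,0,0,0,0,0,0,0.015,0,0,0]}}

```text
clock: 16.5
position: [0.5914, 0.1097, 0.3877]
ee_rot: [-0.0, 1.0, 0.0, 0.0]
ft_force: [0.4, 0.2, -1.0]
grip_width: 0.175
grasp_force: 49.2
```

Emit:
{"method": "move_arm", "body": {"plan": [0,0,0,0.001,0,0,0,0,0,0,0.002,0,0,0,0,0,0,0.002,0,0,0]}}

```text
clock: 16.88
position: [0.5894, 0.1097, 0.3877]
ee_rot: [-0.0, 1.0, 0.0, 0.0]
ft_force: [0.2, 0.7, -1.4]
grip_width: 0.171
grasp_force: 49.2
```

Emit:
{"method": "move_arm", "body": {"plan": [0,0,0,0.0005,0,0,0,0,0,0,0.001,0,0,0,0,0,0,0.001,0,0,0]}}

```text
clock: 17.25
position: [0.5884, 0.1096, 0.3877]
ee_rot: [-0.0, 1.0, 0.0, 0.0]
ft_force: [-0.2, -1.1, -0.7]
grip_width: 0.169
grasp_force: 49.2
```

Emit:
{"method": "move_arm", "body": {"plan": [0,0,0,0.0005,0,0,0,0,0,0,0.001,0,0,0,0,0,0,0.001,0,0,0]}}

```text
clock: 17.62
position: [0.5874, 0.1097, 0.3877]
ee_rot: [-0.0, 1.0, 0.0, 0.0]
ft_force: [0.9, 0.0, -1.7]
grip_width: 0.175
grasp_force: 49.2
```

Emit:
{"method": "move_arm", "body": {"plan": [0,0,0,0.0005,0,0,0,0,0,0,0.0005,0,0,0]}}

```text
clock: 17.88
position: [0.5869, 0.1096, 0.3877]
ee_rot: [-0.0, 1.0, 0.0, 0.0]
ft_force: [-0.5, -0.0, -0.9]
grip_width: 0.174
grasp_force: 49.2
```

Emit:
{"method": "move_arm", "body": {"plan": [0,0,0,0.0005,0,0,0,0,0,0,0.0005,0,0,0]}}

```text
clock: 18.12
position: [0.5864, 0.1097, 0.3877]
ee_rot: [-0.0, 1.0, 0.0, 0.0]
ft_force: [-0.2, 0.2, -0.5]
grip_width: 0.171
grasp_force: 49.2
```

Emit:
{"method": "move_arm", "body": {"plan": [0,0,0,0.0005,0,0,0,0,0,0,0.0005,0,0,0]}}

```text
clock: 18.38
position: [0.586, 0.1096, 0.3878]
ee_rot: [-0.0, 1.0, 0.0, 0.0]
ft_force: [0.9, 1.1, -1.4]
grip_width: 0.168
grasp_force: 49.2
```

Emit:
{"method": "move_arm", "body": {"plan": [0,0,0,0.0005,0,0,0,0,0,0,0.0005,0,0,0]}}

```text
clock: 18.62
position: [0.5856, 0.1096, 0.3878]
ee_rot: [-0.0, 1.0, 0.0, 0.0]
ft_force: [3.6, -0.4, -2.0]
grip_width: 0.17
grasp_force: 49.2
```

Emit:
{"method": "move_arm", "body": {"plan": [0,0,0,0.0005,0,0,0,0,0,0,0.0005,0,0,0]}}

```text
clock: 18.88
position: [0.5853, 0.1096, 0.3879]
ee_rot: [-0.0, 1.0, 0.0, 0.001]
ft_force: [6.3, 0.4, -2.4]
grip_width: 0.173
grasp_force: 49.1
```

Firm stop at 0.5855, with about 2.5 N per 0.5 mm.

Emit:
{"method": "move_arm", "body": {"plan": [0,0,0,0.0004,0,0,0,0,0,0,0.0004,0,0,0,0,0,0,0.0004,0,0,0]}}

```text
clock: 19.25
position: [0.5851, 0.1096, 0.388]
ee_rot: [-0.0, 1.0, 0.0, 0.001]
ft_force: [7.8, 0.5, -2.7]
grip_width: 0.17
grasp_force: 49.0
```

Run:
```python
from h import *
c=shot('scene'); d=shot('side'); o=manip.get_obs(); print(o['ft_force'],o['position'],o['clock'])
cv2.imwrite('pics/f.png',np.hstack([cv2.resize(x['color'][a:a+50,b:b+50,::-1],(400,400),interpolation=3) for x,a,b in((c,135,230),(d,165,195))]))
```

```text
[ 8.19058929  1.08952923 -2.49031617] [0.58508079 0.1095937  0.38799546] 19.35
```

View pics/f.png

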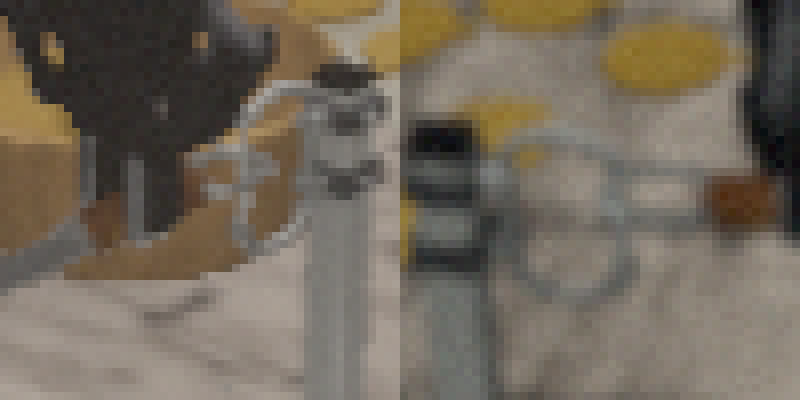

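The eye's bar sits inside the hook, with the shut gate running through its hole (scene crop (245,165), side crop (615,200)). The tug read 8.2 N and the knife held. Now ease off, lower slightly, and release.

Emit:
{"method": "move_arm", "body": {"plan": [0,0,0,-0.002,0,0,0,0,0,0,-0.004,0,0,0,0,0,0,-0.005,0,0.005,0,0,0,0,-0.005,0,0.01,0,0,0,0,-0.005,0,0.015,0,0,0,0,-0.005,0,0.02,0,0,0,0,-0.005,0,0.02,0]}}

```text
clock: 20.23
position: [0.5894, 0.1097, 0.3672]
ee_rot: [-0.0, 1.0, -0.0, -0.0]
ft_force: [0.8, 0.7, -0.6]
grip_width: 0.175
grasp_force: 49.2
```

Emit:
{"method": "move_arm", "body": {"plan": [0,0,0,0,0,0,0.05,0,0,0,0,0,0,0.05,0,0,0,0,0,0,0.05,0,0,0,0,0,0,0.05,0,0,0,0,0,0,0.05,0,0,0,0,0,0,0.05,0,0,0,0,0,0,0.05,0,0,0,0,0,0,0.05]}}

```text
clock: 21.22
position: [0.5895, 0.1097, 0.3677]
ee_rot: [-0.0, 1.0, 0.0, 0.0]
ft_force: [0.2, 0.2, 0.3]
grip_width: 0.589
grasp_force: 0.0
```

Run:
```python
from h import *
c=shot('scene'); d=shot('side'); o=manip.get_obs(); print(o['ft_force'],o['position'],o['clock'])
cv2.imwrite('pics/g.png',np.hstack([cv2.resize(x['color'][a:a+100,b:b+80,::-1],(400,500),interpolation=3) for x,a,b in((c,130,210),(d,165,190))]))
```

```text
[-0.32713721 -0.20039965  0.81052833] [0.58953609 0.1096525  0.36770447] 21.325
```

View pics/g.png

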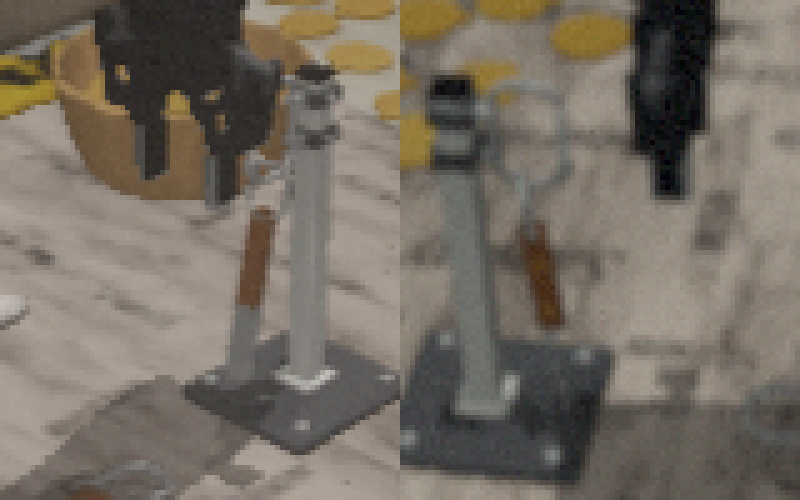

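The knife hangs from the bottom of the hook, below the gate, clear of the fingers. Now withdraw and let it settle.

Emit:
{"method": "move_arm", "body": {"plan": [0,0,0,0.02,0,0,0.05,0,0,0,0.05,0,0,0.05,0,0,0,0.09,0,-0.02,0.05,0,0,0,0.12,0,-0.05,0.05,0,0,0,0.12,0,-0.05,0.05,0,0,0,0.12,0,-0.05,0.05,0,0,0,0.12,0,-0.05,0.05,0,0,0,0.12,0,-0.05,0.05,0,0,0,0.12,0,-0.05,0.05,0,0,0,0.12,0,-0.05,0.05,0,0,0,0.12,0,-0.05,0.05,0,0,0,0.12,0,-0.05,0.05]}}

```text
clock: 22.82
position: [0.4695, 0.1096, 0.4177]
ee_rot: [-0.0, 1.0, 0.0, 0.0]
ft_force: [0.2, 0.8, 0.7]
grip_width: 0.585
grasp_force: 0.0
```

Emit:
{"method": "move_arm", "body": {"plan": [0,0,0,0,0,0,0.05,0,0,0,0,0,0,0.05,0,0,0,0,0,0,0.05,0,0,0,0,0,0,0.05,0,0,0,0,0,0,0.05,0,0,0,0,0,0,0.05,0,0,0,0,0,0,0.05,0,0,0,0,0,0,0.05,0,0,0,0,0,0,0.05,0,0,0,0,0,0,0.05,0,0,0,0,0,0,0.05,0,0,0,0,0,0,0.05]}}

```text
clock: 24.32
position: [0.4695, 0.1096, 0.4177]
ee_rot: [-0.0, 1.0, 0.0, 0.0]
ft_force: [0.1, 0.4, 0.2]
grip_width: 0.585
grasp_force: 0.0
```

Run:
```python
from h import *
c=shot('scene'); d=shot('side'); o=manip.get_obs(); print(o['ft_force'],o['position'],o['clock'])
cv2.imwrite('pics/i.png',np.hstack([cv2.resize(x['color'][a:a+100,b:b+80,::-1],(400,500),interpolation=3) for x,a,b in((c,130,210),(d,165,190))]))
```

```text
[-0.21478809  0.15114877 -0.24372027] [0.46952889 0.10963547 0.41767332] 24.425
```

View pics/i.png

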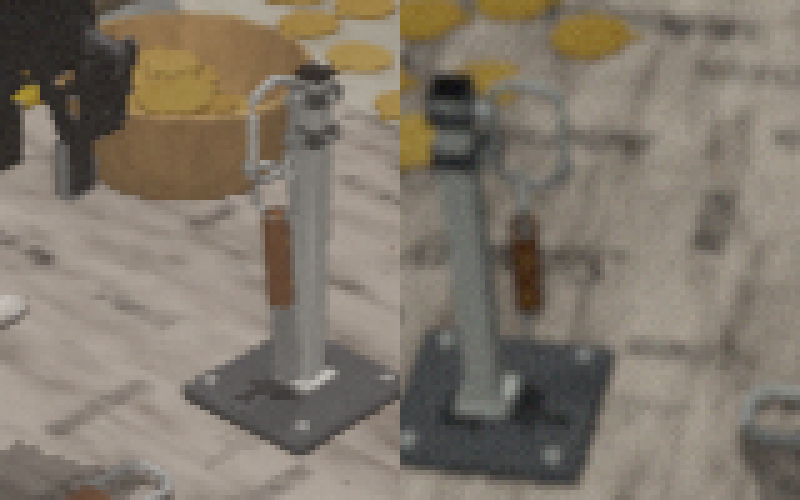

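The knife hangs straight down at the bottom of the shut hook (handle at side crop (527,260)), and the gripper is well clear.

```bash
python3 -c "
from workcell import manip; print(manip.hand_in())"
```

```text
the job is handed in; nothing more can be done
None
```

The small palette knife hangs freely inside the shut snap hook, having held an 8 N tug, with measured force on the hook never above about 8 N; the cutter, ring and spoon were not handled, and the job was handed in at about 24 s.

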